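Show the twin-wheel castor to the inspection camera

TASK

Lift the dust cover off the castor block by its handle and stand it upright in the middle of the black rubber mat. Then draw the twin-wheeled castor (not the single-wheeled one) up out of the block and show its treads to the inspection camera: hold it in the air with its wheels centred straight in front of the lens, 120 mm from the glass, its stem pointing straight down and its axle level and square across the camera's view. Finish while still holding it there in the gripper, and leave the other castor, the camera and everything else on the bench as they are.

Things in the scene. Friction and masses are not known exactly. Their poses are not given: they have to be found in the camera images.
- cover: Grey sheet-metal dust cover, a box open at the bottom, 112 (x) x 168 (y) x 108 mm high, walls 4 mm, 0.2 to 0.5 kg, standing on the bench loosely over the castor block and hiding both castors. Origin: centre of its open lower rim; z up. Lift it at least 100 mm to clear the castors.
- cover_handle (a point): Middle of the cover's handle: a steel bar 12 x 12 mm, 100 mm long along the cover's y, its centre 145 mm above the lower rim and 37 mm above the roof; the gap under the bar is 31 mm high, posts at both ends (80 mm clear between them).
- mat: Black rubber mat 190 (x) x 240 (y) x 3 mm, fixed flat on the bench. Origin: centre of its underside.
- block: Fixed wooden block 64 (x) x 140 (y) x 35 mm high with two 13 mm round holes at y = -45 and y = +35 mm. Origin: centre of its underside. Each hole holds one castor, stem down; which is where varies.
- castor_twin: Castor to show, 0.10-0.17 kg, rigid, wheels up: two black wheels (48 mm diameter, 16 wide each, 42 over both outer faces, where it is gripped), 32 mm steel flange, 10 mm stem below. Origin: stem axis at flange underside, resting on the block top; stem reaches 28 mm below it, wheels 58 mm above. z points away from the stem (up at the start), y is the axle.
- castor_twin_wheel (a point): Centre of the twin wheels, on the axle midway between them: 10 mm along x and 34 mm along z from the castor's origin; same axes.
- castor_single: Other castor, to stay in its hole: one black wheel 48 mm diameter, 20 mm wide, between steel cheeks (30 mm over them); stem, flange, height and origin like the first. The x axes of both castors (their trail) point roughly along the block's y, up to 0.45 rad off; stems 80 mm apart.
- stand: Inspection camera's stand, fixed: base plate 120 x 120 x 12 mm centred 90 mm behind (+x of) the origin, 24 mm column up to 342 mm, 120 mm behind it. Origin: on the bench straight below the lens glass. The camera looks level along the stand's -x.
- camera_head (a joint): Height setting of the camera head on its column, m: lens axis is 170 mm above the bench at 0, higher by this value. Stiff; not to be touched.
- focus (a point): The point in the air where the wheel centre belongs: on the lens axis, 120 mm in front of the lens glass, 120 mm along -x from the stand's origin. Axes: x towards the camera along the lens axis, y level across the view, z up. The head is 46 mm wide, with a 36 mm lens barrel.
- screwdriver: Bystander: screwdriver lying on the bench, about 0.2 m long.
- wrench: Bystander: wrench lying on the bench, about 0.18 m long.
- jar: Bystander: closed jar, 60 mm across, 85 high.
- mug: Bystander: white mug, 80 mm across, 90 high.
- carton: Bystander: small carton 100 x 140 x 70.

How it is judged:
By the outcome, as a careful person would: the job done as asked, in the order asked, and still so for the second after the job is handed in, while the arm keeps its last pose, push and grip.
It also fails if it takes over 58 s, if anything falls off the work surface, if the arm or the gripper's body presses on something with over 40 N, if the wrist force passes 120 N, or if a joint passes its speed limit or range.

ROBOT

A 6-joint arm with a two-finger parallel gripper is mounted at the origin on the work surface. World frame = base frame: x ahead of the robot, y to its left, z up, the work surface at z = 0. Lengths are in m, angles in rad, forces in N, time in s.
With the tool pointing down it reaches from about 0.275 to 0.85 m from the base axis. Payload 19 kg.
Tool frame: the origin (TCP) lies on the mounting face of the last link; the fingertips stand 173 mm ahead of it and the grasp point (between the pads) lies 155 mm ahead of it; z points along the fingers, y is the line along which they close (so a half turn about z gives the same grasp; the last joint's range is limited). The gripper opens to 85 mm and grips with 20 to 120 N. Pads are 22 mm wide; open, the fingers measure 114 mm over their backs; the gripper's body (76 mm by 85 mm) begins 54 mm behind the grasp point. The pads swing forward as they close: fully open they stand 13 mm farther back than shut.
Start: joints at [-1.423, 0.15, 1.437, -0, 1.554, -0.134], TCP at [0.16, -0.552, 0.405] pointing down, gripper open.
Joint ranges: [-2.8, 2.8], [-0.68, 2.1], [0.12, 2.68], [-1.39, 4.53], [0.16, 2.79], [-2.81, 2.81]. Speed limits (rad/s): [1.89, 1.89, 2.22, 3.01, 3.01, 3.01].

INTERFACE

Orientations are given as a unit quaternion [w, x, y, z].
In Python, from station import ctrl, get_image, job gives the robot as it stands. The module is installed in compiled form; this text tells all that it offers.
- The arm moves only by the tool carry_out, never from a script. Its arguments are lists of equal length, an entry for each row: "dp": the shift along the tool's x, y, z in m, a list of three; "twist": the turn, a rotation vector about the tool's x, y, z in rad, a list of three; "gripper": the gripper's target within -1 to 1 (fully open at 1, half-way at 0, shut at -1). In form: {"dp": [[tx, ty, tz], ...], "twist": [[rx, ry, rz], ...], "gripper": [gripper, ...]}. A call has 1 to 20 rows; each row shifts and turns the commanded pose from where the row before left it, along the tool's axes as they then stand; what a row does not reach is not made up. A row lasts 1/10 s, in which the tool goes at most 50 mm and 8.59 degrees, less where a joint would pass 70% of its speed; a pose out of reach is approached as far as the arm can. A call is refused whole if a number of a shift passes 0.05 or a number of a turn 0.15, either way. A call with a gripper value outside its range is refused whole. The fingers move at their own pace and stop on an object; "force" is the grip in N (left out, the last holds). Time passes only in rows, so rows that do not move let the fingers close. It gives the time, the measured TCP pose, the force, the opening and the grip force at its end, in the units of the state.
- ctrl.get_obs(): the state, without advancing time (a new reading comes with each control period).
- get_image(name): name is "scene" or "top" or "wrist"; returns a dict with "pixels" (384x512x3 uint8, red, green, blue), "range_z" (384x512 float32, m along the optical axis (not along the pixel's ray), 0 where there is no reading), "fx", "fy", "cx", "cy" (pixels), "D" ([k1, k2, p1, p2, k3] as OpenCV has them; the pictures are not rectified), "world_from_camera" (4x4, takes a point from camera to world coordinates). Camera axes: x right, y down, z forward; pixel columns grow to the right and rows downward; lengths in m; the calibration is good to about 2 mm. A picture is of the moment at which its call begins.
- job.close_job(): hands the job in; it is judged then, once.
The state is a dict: "time_s": time; "q": joint angles; "joint_vel": joint speeds; "effort": joint torques, N m; "tool_pos": TCP position; "ee_rot": TCP orientation; "ft_force": force on the tool from outside, world axes, zero at the start; "ft_torque": the same for the moment, N m; "grip_width": finger opening in m; "grasp_force": force on a finger pad.
Only numpy, scipy, OpenCV 4.12 (cv2) and the standard library are available. Lean on these libraries where they do the work, as an engineer would, in place of code of your own. Each camera call takes 0.05 s, during which the arm holds its last target. There are 200 camera calls.

## Working session

There is one attempt and no reset: what is moved stays moved. The work goes in short steps, Python scripts to look and compute and a tool call to move; the robot and the scene stay as the last step left them, time stands still between calls to the robot, and variables do not carry over. Pictures are saved under pics/ and viewed, at most 10 in all, crops included, and the job is handed in when it is done.

Besides the shell and the picture viewer there is one more tool, called after "Call:" as name(argument=value, ...) on one line, values as JSON. carry_out: Moves the arm, as the interface text tells. Its arguments: {"type":"object","properties":{"dp":{"type":"array"},"twist":{"type":"array"},"gripper":{"type":"array"},"force":{"type":"number"}},"required":["dp","twist","gripper"]}

```bash
mkdir -p pics
cat > h.py <<'E'
import numpy as np, cv2
from station import ctrl,get_image,job
from scipy.spatial.transform import Rotation as R
def grab(n):
    im=get_image(n); np.savez(f'/tmp/{n}.npz',**im); return im
def load(n): return dict(np.load(f'/tmp/{n}.npz'))
def cloud(im):
    h,w=im['range_z'].shape
    K=np.array([[im['fx'],0,im['cx']],[0,im['fy'],im['cy']],[0,0,1]],float)
    uv=np.stack(np.meshgrid(np.arange(w),np.arange(h)),-1).reshape(-1,1,2).astype(np.float64)
    n=cv2.undistortPoints(uv,K,np.array(im['D'],float)).reshape(h,w,2)
    z=im['range_z'][...,None]
    T=im['world_from_camera']
    P=np.concatenate([n*z,z],-1)@T[:3,:3].T+T[:3,3]
    P[im['range_z']==0]=np.nan
    return P
def save(im,name,crop=None,scale=1):
    p=im['pixels'][...,::-1]
    if crop: a,b,c,d=crop; p=p[a:b,c:d]
    cv2.imwrite('pics/'+name,cv2.resize(p,None,fx=scale,fy=scale,interpolation=cv2.INTER_CUBIC))
def st():
    o=ctrl.get_obs(); print('t',o['time_s'],'pos',np.round(o['tool_pos'],4),'rot',np.round(o['ee_rot'],4),'q',np.round(o['q'],3),'F',np.round(o['ft_force'],1),'w',o['grip_width'],o['grasp_force']); return o
E
python3 - <<'E'
from h import *
st()
a=grab('top');b=grab('scene')
p=np.vstack([a['pixels'],b['pixels']])[...,::-1]
cv2.imwrite('pics/a.png',cv2.resize(p,None,fx=.78,fy=.78))
for i in (a,b): print(np.round(i['world_from_camera'],3),i['fx'],i['D'])
E
```

```text
t 0.0 pos [ 0.1599 -0.5523  0.4041] rot [-6.000e-04  9.901e-01  1.404e-01 -0.000e+00] q [-1.423  0.151  1.438 -0.     1.554 -0.134] F [-0.4  0.4 -0.5] w 0.08567483628907195 0.0
[[ 6.000e-02 -9.780e-01  2.020e-01  3.330e-01]
 [-9.980e-01 -5.800e-02  1.300e-02  4.300e-02]
 [-1.000e-03 -2.020e-01 -9.790e-01  1.261e+00]
 [ 0.000e+00  0.000e+00  0.000e+00  1.000e+00]] 404.10936192757146 [0.01146491 0.         0.         0.         0.        ]
[[ 0.418  0.511 -0.751  1.383]
 [ 0.908 -0.238  0.344 -0.331]
 [-0.003 -0.826 -0.564  0.719]
 [ 0.     0.     0.     1.   ]] 350.3762983374592 [-0.0851823  0.         0.         0.         0.       ]
```

View pics/a.png

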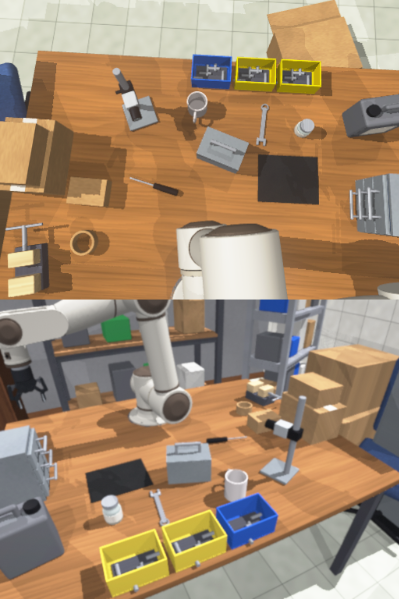

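The picture shows the cover at about (222,150) in the top view (half-size pixels), the mat at (288,180), the camera stand at (130,100), with the mug, wrench and jar near the cover. Next I measure them.

```bash
cat > m.py <<'E'
from h import *
def rect(P): 
    r=cv2.minAreaRect(P[:,:2].astype(np.float32)*1000); return np.round(r[0],1),np.round(r[1],1),round(r[2],1)
for n in('top','scene'):
    im=load(n);P=cloud(im);c=im['pixels'].astype(int)
    z=P[...,2]; 
    # approximate cover seeds
    if n=='top':
        sel=np.zeros(z.shape,bool); sel[150:225,240:330]=1
    else:
        d=np.hypot(P[...,0]-cc[0],P[...,1]-cc[1]); sel=d<.12
    roof=P[sel&(abs(z-.108)<.006)]; cc=rect(roof)[0]/1000 if n=='top' else cc
    print(n,'roof',rect(roof),np.median(roof[:,2]),len(roof))
    hd=P[sel&(z>.138)&(z<.165)]; print(' handle',rect(hd),np.median(hd[:,2]),len(hd))
    mm=((c.max(-1)<60)&(abs(z)<.012)).astype(np.uint8)
    k,l,s,_=cv2.connectedComponentsWithStats(mm)
    j=1+np.argmax(s[1:,4]); m=P[l==j]; print(' mat',rect(m),np.median(m[:,2]),s[j])
    if n=='top': base=np.s_[80:170,140:215]; Q=P[base].reshape(-1,3)
    else:
        Q=P.reshape(-1,3); Q=Q[np.hypot(Q[:,0]-sc[0],Q[:,1]-sc[1])<.2]
    b=Q[abs(Q[:,2]-.012)<.005]; sc=np.median(b[:,:2],0) if n=='top' else sc
    print(' base',rect(b),len(b)); 
    for lo in np.arange(.03,.36,.03):
        u=Q[(Q[:,2]>lo)&(Q[:,2]<lo+.03)]
        if len(u)>4: print('  ',round(lo,2),len(u),rect(u))
E
python3 m.py
python3 - <<'E'
from h import *
save(load('top'),'b.png',(70,280,130,430),2.6)
E
```

```text
top roof (array([578.2, -20.4]), array([168.5, 112.6]), 71.0) 0.10827796891508379 1978
 handle (array([577.8, -20.5]), array([98.5, 12.5]), 71.0) 0.1506273260197204 165
 mat (array([ 488.9, -311.5]), array([183.7, 195.2]), 0.8) 0.003431076939548583 [ 344  200   64   61 2368]
 base (array([794.8, 334.3]), array([307.3, 229.9]), 1.2) 907
   0.18 158 (array([700.6, 315.3]), array([131. ,  64.2]), 30.5)
   0.21 659 (array([707.4, 315.7]), array([141.6,  45.6]), 23.3)
   0.24 48 (array([747.2, 332.5]), array([12.9, 23.8]), 29.8)
   0.27 53 (array([746.9, 331.8]), array([11.6, 23.6]), 32.5)
   0.3 56 (array([747.3, 331.7]), array([12.4, 23.8]), 36.7)
   0.33 103 (array([751.9, 336.2]), array([25.3, 24.1]), 89.9)
scene roof (array([579.5, -19.2]), array([167.4, 113.8]), 70.9) 0.1068498436814293 1096
 handle (array([580.4, -19.1]), array([97.6, 13.8]), 70.6) 0.14637544915732192 157
 mat (array([ 494.1, -290.1]), array([233.9, 180.9]), 89.8) 0.0020382462576544746 [ 111  206   85   54 2637]
 base (array([727.2, 325.2]), array([119.6, 124.2]), 23.4) 807
   0.03 141 (array([766.9, 225.7]), array([238.5,  56.6]), 86.1)
   0.06 185 (array([763.3, 226.1]), array([239.7,  56.7]), 86.4)
   0.09 80 (array([764.5, 225.4]), array([235.9,  52.1]), 86.3)
   0.12 69 (array([759.2, 332.5]), array([25. , 15.6]), 49.0)
   0.15 87 (array([735. , 314.3]), array([91.9, 22.1]), 28.3)
   0.18 441 (array([719.7, 306.2]), array([144.2,  43. ]), 35.4)
   0.21 413 (array([711.2, 316.2]), array([142. ,  48.9]), 24.5)
   0.24 89 (array([759.2, 331.9]), array([24.1, 12.4]), 36.7)
   0.27 84 (array([757.5, 332.5]), array([22. , 14.1]), 39.9)
   0.3 92 (array([758.3, 331.5]), array([23.4, 16.3]), 42.0)
   0.33 59 (array([753.5, 336.3]), array([23.8, 23.4]), 18.8)
```

View pics/b.png

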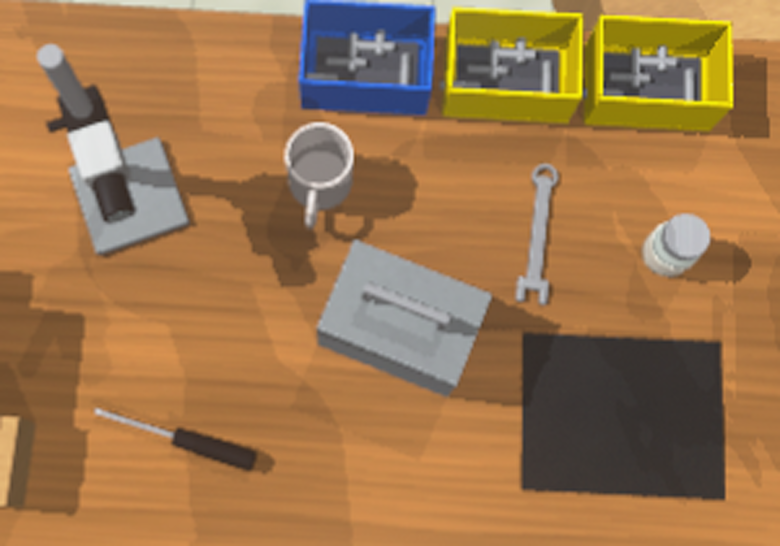

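The crop shows the cover with its handle running (365,290)–(450,318), the mat with corners at about (523,335), (721,342), (725,498), (522,490), and the stand's base at (130,200) with the lens barrel at (113,195). The lens height and the mat's exact centre are still to be measured.

```bash
cat >> h.py <<'E'
def go(target,yaw_deg):
    "print tool-frame shift after yaw turn (about tool z) to bring GRASP POINT to target, tool straight down, tool x at yaw"
    o=ctrl.get_obs(); r=R.from_quat(np.roll(o['ee_rot'],-1)); y=np.radians(yaw_deg)
    G=R.from_matrix(np.array([[np.cos(y),np.sin(y),0],[np.sin(y),-np.cos(y),0],[0,0,-1]]))
    t=np.array(target)+[0,0,.155]
    print('turn',np.round((r.inv()*G).as_rotvec(),4),'shift in turned axes',np.round(G.inv().apply(t-o['tool_pos']),4),'world',np.round(t-o['tool_pos'],4))
E
python3 - <<'E'
from h import *
im=load('top');P=cloud(im)
c=np.array([(523,335),(721,342),(725,498),(522,490)])/2.6+[130,70]
for u,v in c: print('matc',np.round(P[int(round(v)),int(round(u))],4))
Q=np.array([P[int(round(v)),int(round(u))] for u,v in c]);print(Q.mean(0))
a=np.radians(23.4);e=np.array([np.cos(a),np.sin(a)]);f=np.array([-e[1],e[0]]);O=np.array([.727,.325])-.09*e
for n in('top','scene'):
    P=cloud(load(n)).reshape(-1,3);d=P[:,:2]-O;X=d@e;Y=d@f
    print(n)
    for lo in np.arange(-.02,.15,.01):
        s=(X>lo)&(X<lo+.01)&(abs(Y)<.06)&(P[:,2]>.1)
        if s.sum()>2: print(round(lo,3),s.sum(),'Y',np.round(np.percentile(Y[s],[2,98]),4),'z',np.round(np.percentile(P[s,2],[2,50,98,100]),4))
go([.579,-.020,.20],71)
E
```

```text
matc [ 0.5762 -0.171   0.0046]
matc [ 0.5826 -0.4131 -0.0045]
matc [ 0.395  -0.415  -0.0008]
matc [ 0.3926 -0.1762 -0.0008]
[ 4.86595584e-01 -2.93815174e-01 -3.83727836e-04]
top
-0.01 43 Y [-0.0145  0.0149] z [0.188  0.2015 0.2179 0.2185]
0.0 51 Y [-0.0177  0.0154] z [0.1979 0.2122 0.2182 0.2189]
0.01 47 Y [-0.0172  0.0158] z [0.1994 0.2135 0.2188 0.2194]
0.02 41 Y [-0.0176  0.0159] z [0.2    0.2119 0.2178 0.2183]
0.03 50 Y [-0.0177  0.0155] z [0.2031 0.2134 0.219  0.2203]
0.04 92 Y [-0.023   0.0216] z [0.189  0.2187 0.2251 0.2257]
0.05 65 Y [-0.0233  0.0204] z [0.1992 0.2207 0.2243 0.2245]
0.06 58 Y [-0.0232  0.0209] z [0.1967 0.2212 0.2246 0.2271]
0.07 64 Y [-0.0235  0.0207] z [0.1892 0.2203 0.2239 0.2248]
0.08 61 Y [-0.0234  0.0207] z [0.1965 0.2201 0.2242 0.2246]
0.09 52 Y [-0.0232  0.0213] z [0.2085 0.219  0.2231 0.2247]
0.1 206 Y [-0.0214  0.0182] z [0.215  0.2664 0.3421 0.3434]
0.11 162 Y [-0.0224  0.0379] z [0.1994 0.2637 0.3443 0.3455]
0.12 60 Y [-0.0215  0.0374] z [0.2015 0.3401 0.345  0.345 ]
0.13 25 Y [-0.0222  0.0211] z [0.205  0.2171 0.2841 0.3425]
scene
0.0 30 Y [-0.01
[... 301 characters left out ...]
2  0.0166] z [0.1759 0.2093 0.2208 0.2211]
0.06 65 Y [-0.025   0.0169] z [0.1755 0.2122 0.2205 0.2206]
0.07 70 Y [-0.0252  0.02  ] z [0.1765 0.2081 0.2211 0.2214]
0.08 71 Y [-0.0246  0.0195] z [0.1765 0.2078 0.2202 0.2211]
0.09 80 Y [-0.0249  0.0212] z [0.1764 0.2118 0.2206 0.2214]
0.1 77 Y [-0.0226  0.0103] z [0.106  0.207  0.341  0.3413]
0.11 235 Y [-0.0219 -0.0006] z [0.1075 0.2297 0.3415 0.3428]
0.12 334 Y [-0.0218  0.0034] z [0.1065 0.2409 0.3411 0.3428]
0.13 133 Y [-0.0222  0.0165] z [0.1106 0.2152 0.3326 0.3403]
0.14 67 Y [-0.0204  0.0201] z [0.1807 0.1986 0.2156 0.2165]
turn [-9.000e-04 -6.000e-04 -9.574e-01] shift in turned axes [0.6398 0.223  0.0492] world [ 0.4191  0.5323 -0.0492]
```

Call:
carry_out(dp=[[0,0,0],[0,0,0],[0,0,0],[0,0,0],[0,0,0],[0,0,0],[0,0,0],[0,0,0],[0.04,0.014,0],[0.04,0.014,0],[0.04,0.014,0],[0.04,0.014,0],[0.04,0.014,0],[0.04,0.014,0],[0.04,0.014,0],[0.04,0.014,0],[0.04,0.014,0],[0.04,0.014,0],[0.04,0.014,0],[0.04,0.014,0]], twist=[[0,0,-0.12],[0,0,-0.12],[0,0,-0.12],[0,0,-0.12],[0,0,-0.12],[0,0,-0.12],[0,0,-0.12],[0,0,-0.12],[0,0,0],[0,0,0],[0,0,0],[0,0,0],[0,0,0],[0,0,0],[0,0,0],[0,0,0],[0,0,0],[0,0,0],[0,0,0],[0,0,0]], gripper=[1,1,1,1,1,1,1,1,1,1,1,1,1,1,1,1,1,1,1,1])

```text
time_s: 2.1
tool_pos: [0.4747, -0.1507, 0.4046]
ee_rot: [-0.0, 0.813, 0.582, -0.0]
ft_force: [0.3, -0.1, -1.0]
grip_width: 0.0857
grasp_force: 0.0
```

Call:
carry_out(dp=[[0.04,0.014,0],[0.04,0.014,0],[0.03,0.01,0],[0.02,0.01,0],[0.01,0.005,0],[0,0,0],[0,0,0],[0,0,0]], twist=[[0,0,0],[0,0,0],[0,0,0],[0,0,0],[0,0,0],[0,0,0],[0,0,0],[0,0,0]], gripper=[1,1,1,1,1,1,1,1])

```text
time_s: 2.9
tool_pos: [0.5688, -0.0379, 0.4048]
ee_rot: [0.0, 0.814, 0.581, -0.0]
ft_force: [0.1, 0.5, -0.3]
grip_width: 0.0856
grasp_force: 0.0
```

Run:
```python
from h import *
st()
w=grab('wrist');save(w,'c.png');P=cloud(w)
print(np.round(w['world_from_camera'],3))
z=P[...,2]
m=(z>.138)&(z<.16)&(np.hypot(P[...,0]-.579,P[...,1]+.02)<.08)
h=P[m];r=cv2.minAreaRect(h[:,:2].astype(np.float32)*1000);print(r,np.percentile(h[:,2],[5,50,95]))
m=(abs(z-.108)<.006);h=P[m];r=cv2.minAreaRect(h[:,:2].astype(np.float32)*1000);print(r,np.median(h[:,2]))
go([.579,-.020,.145],71)
```

```text
t 2.9 pos [ 0.5688 -0.0379  0.4048] rot [ 0.      0.8137  0.5813 -0.    ] q [-0.202  0.14   1.449 -0.     1.553  0.129] F [ 0.1  0.5 -0.3] w 0.08561669196876351 0.0
[[ 0.946 -0.311 -0.089  0.591]
 [-0.324 -0.909 -0.262  0.029]
 [ 0.     0.277 -0.961  0.374]
 [ 0.     0.     0.     1.   ]]
((576.3410034179688, -18.344707489013672), (98.17415618896484, 11.779619216918945), 70.90337371826172) [0.148318   0.15036522 0.15158665]
((576.4813232421875, -18.866897583007812), (168.63565063476562, 112.40953063964844), 71.29027557373047) 0.10767734179262164
turn [0.0002 0.     0.0015] shift in turned axes [0.0202 0.0038 0.1049] world [ 0.0102  0.0178 -0.1049]
```

View pics/c.png

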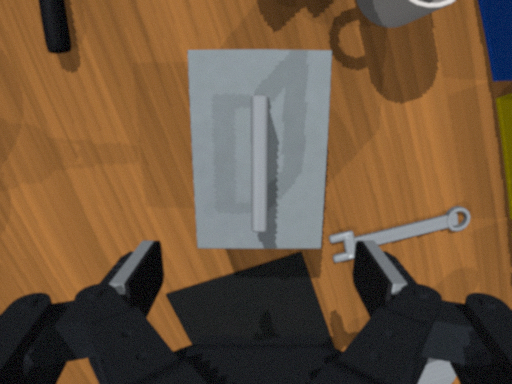

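The wrist view shows the cover squarely below, with its handle bar at columns 252–268, rows 96–230, and the mat partly behind the fingers. I go down on the handle and close.

Call:
carry_out(dp=[[0.007,0,0],[0.007,0.001,0.01],[0.007,0,0.02],[0,0,0.02],[0,0,0.02],[0,0,0.02],[0,0,0.015],[0,0,0],[0,0,0],[0,0,0],[0,0,0],[0,0,0],[0,0,0],[0,0,0],[0,0,0],[0,0,0]], twist=[[0,0,0],[0,0,0],[0,0,0],[0,0,0],[0,0,0],[0,0,0],[0,0,0],[0,0,0],[0,0,0],[0,0,0],[0,0,0],[0,0,0],[0,0,0],[0,0,0],[0,0,0],[0,0,0]], gripper=[1,1,1,1,1,1,1,1,-1,-1,-1,-1,-1,-1,-1,-1], force=60)

```text
time_s: 4.55
tool_pos: [0.577, -0.0174, 0.3002]
ee_rot: [0.0, 0.813, 0.582, 0.0]
ft_force: [-3.8, 0.2, 6.2]
grip_width: 0.0112
grasp_force: 59.1
```

Call:
carry_out(dp=[[0,0,-0.005],[0,0,-0.01],[0,0,-0.015],[0,0,-0.02],[0,0,-0.02],[0,0,-0.02],[0,0,-0.02],[0,0,-0.015],[0,0,-0.01],[0,0,0],[0,0,0]], twist=[[0,0,0],[0,0,0],[0,0,0],[0,0,0],[0,0,0],[0,0,0],[0,0,0],[0,0,0],[0,0,0],[0,0,0],[0,0,0]], gripper=[-1,-1,-1,-1,-1,-1,-1,-1,-1,-1,-1])

```text
time_s: 5.65
tool_pos: [0.5771, -0.0174, 0.4341]
ee_rot: [-0.0, 0.813, 0.582, -0.0]
ft_force: [-0.2, -0.2, -4.0]
grip_width: 0.0107
grasp_force: 58.7
```

Run:
```python
from h import *
st()
# mat centre & yaw from scene image, by dark mask at z~.003
for n in('top','scene'):
    im=grab(n);P=cloud(im);c=im['pixels'].astype(int)
    m=(c.max(-1)<75)&(abs(P[...,2])<.02)&(np.hypot(P[...,0]-.49,P[...,1]+.29)<.18)
    m=cv2.morphologyEx(m.astype(np.uint8),cv2.MORPH_OPEN,np.ones((3,3)))
    Q=P[m>0];print(n,cv2.minAreaRect(Q[:,:2].astype(np.float32)*1000))
s=load('scene');t=load('top')
cv2.imwrite('pics/d.png',np.vstack([s['pixels'][150:384,60:400],t['pixels'][130:300,180:520-0][:, :340] if 0 else cv2.resize(t['pixels'][130:300,200:450],(340,231))])[...,::-1])
go([.49,-.2925,.275],90)
```

```text
t 5.65 pos [ 0.5771 -0.0174  0.4341] rot [-3.000e-04  8.134e-01  5.818e-01 -2.000e-04] q [-0.164  0.148  1.382  0.     1.613  0.165] F [-0.2 -0.2 -4. ] w 0.010719413593721614 58.678606152534485
top ((488.8472900390625, -292.18341064453125), (187.13299560546875, 239.18063354492188), 0.5232276916503906)
scene ((494.0186767578125, -290.6641540527344), (183.07728576660156, 236.02122497558594), 0.104956716299057)
turn [-1.60e-03 -1.00e-04 -3.29e-01] shift in turned axes [-0.2751 -0.0871  0.0037] world [-0.0871 -0.2751 -0.0037]
```

View pics/d.png

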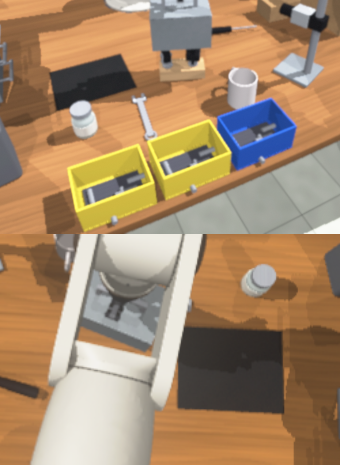

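The picture shows the cover in the air, both castors standing in the block at (180,65), and the mat free.

Call:
carry_out(dp=[[0,0,0],[0,0,0],[0,0,0],[0,0,0],[-0.01,-0.003,0],[-0.02,-0.006,0],[-0.03,-0.01,0],[-0.034,-0.011,0],[-0.034,-0.011,0],[-0.034,-0.011,0],[-0.034,-0.011,0],[-0.034,-0.011,0],[-0.024,-0.007,0],[-0.014,-0.004,0],[-0.006,-0.002,0],[0,0,0],[0,0,0],[0,0,0]], twist=[[0,0,-0.06],[0,0,-0.1],[0,0,-0.1],[0,0,-0.07],[0,0,0],[0,0,0],[0,0,0],[0,0,0],[0,0,0],[0,0,0],[0,0,0],[0,0,0],[0,0,0],[0,0,0],[0,0,0],[0,0,0],[0,0,0],[0,0,0]], gripper=[-1,-1,-1,-1,-1,-1,-1,-1,-1,-1,-1,-1,-1,-1,-1,-1,-1,-1])

```text
time_s: 7.55
tool_pos: [0.4907, -0.2906, 0.4348]
ee_rot: [-0.0, 0.706, 0.708, 0.0]
ft_force: [0.0, -0.4, -2.8]
grip_width: 0.0107
grasp_force: 58.7
```

Run:
```python
from h import *
st(); go([.4905,-.2915,.148],90)
```

```text
t 7.55 pos [ 0.4907 -0.2906  0.4348] rot [-0.000e+00  7.064e-01  7.078e-01  1.000e-04] q [-0.67   0.132  1.398  0.     1.611 -0.672] F [ 0.  -0.4 -2.8] w 0.010728382140395286 58.6650949716568
turn [ 0.0002 -0.0002  0.002 ] shift in turned axes [-0.0009 -0.0002  0.1318] world [-0.0002 -0.0009 -0.1318]
```

Call:
carry_out(dp=[[-0.001,0,0.01],[0,0,0.02],[0,0,0.02],[0,0,0.02],[0,0,0.02],[0,0,0.015],[0,0,0.01],[0,0,0.006],[0,0,0.004],[0,0,0.002],[0,0,0.002],[0,0,0.001],[0,0,0],[0,0,0]], twist=[[0,0,0],[0,0,0],[0,0,0],[0,0,0],[0,0,0],[0,0,0],[0,0,0],[0,0,0],[0,0,0],[0,0,0],[0,0,0],[0,0,0],[0,0,0],[0,0,0]], gripper=[-1,-1,-1,-1,-1,-1,-1,-1,-1,-1,-1,-1,-1,-1])

```text
time_s: 8.95
tool_pos: [0.4904, -0.2925, 0.3049]
ee_rot: [0.0, 0.707, 0.707, 0.0]
ft_force: [0.2, 0.7, -3.0]
grip_width: 0.011
grasp_force: 58.6
```

Call:
carry_out(dp=[[0,0,0.001],[0,0,0.0005],[0,0,0],[0,0,0]], twist=[[0,0,0],[0,0,0],[0,0,0],[0,0,0]], gripper=[-1,-1,-1,-1])

```text
time_s: 9.35
tool_pos: [0.4903, -0.2925, 0.3033]
ee_rot: [0.0, 0.707, 0.707, 0.0]
ft_force: [-0.8, 0.6, -1.2]
grip_width: 0.0111
grasp_force: 58.9
```

Call:
carry_out(dp=[[0,0,0],[0,0,0],[0,0,0],[0,0,0],[0,0,0],[0,0,0],[0,0,-0.01],[0,0,-0.02],[0,0,-0.03],[0,0,-0.03],[0,0,-0.02],[0,0,0]], twist=[[0,0,0],[0,0,0],[0,0,0],[0,0,0],[0,0,0],[0,0,0],[0,0,0],[0,0,0],[0,0,0],[0,0,0],[0,0,0],[0,0,0]], gripper=[0,0,1,1,1,1,1,1,1,1,1,1])

```text
time_s: 10.55
tool_pos: [0.4904, -0.2925, 0.4171]
ee_rot: [0.003, 0.707, 0.707, 0.0]
ft_force: [-0.2, 0.5, -0.3]
grip_width: 0.0852
grasp_force: 0.0
```

Call:
carry_out(dp=[[0.02,0.007,0],[0.04,0.012,0],[0.04,0.012,0],[0.04,0.012,0],[0.04,0.012,0],[0.04,0.012,0],[0.02,0.007,0],[0,0,0],[0,0,0],[0,0,0],[0,0,0]], twist=[[0,0,0],[0,0,0],[0,0,0],[0,0,0],[0,0,0],[0,0,0],[0,0,0.1],[0,0,0.12],[0,0,0.11],[0,0,0],[0,0,0]], gripper=[1,1,1,1,1,1,1,1,1,1,1])

```text
time_s: 11.65
tool_pos: [0.564, -0.0525, 0.4131]
ee_rot: [-0.0, 0.812, 0.583, -0.0]
ft_force: [0.2, -1.1, 1.2]
grip_width: 0.0853
grasp_force: 0.0
```

Run:
```python
from h import *
st()
w=grab('wrist');t=grab('top');s=grab('scene')
P=cloud(t);z=P[...,2];d=np.hypot(P[...,0]-.49,P[...,1]+.29)<.13
r=P[d&(abs(z-.111)<.006)];print('cover',cv2.minAreaRect(r[:,:2].astype(np.float32)*1000),np.median(r[:,2]))
P=cloud(w);z=P[...,2]
d=np.hypot(P[...,0]-.577,P[...,1]+.018)<.1
b=P[d&(abs(z-.035)<.004)];print('block',cv2.minAreaRect(b[:,:2].astype(np.float32)*1000),np.median(b[:,2]))
m=(d&(z>.055)&(z<.1)).astype(np.uint8);k,l,ss,_=cv2.connectedComponentsWithStats(m)
for j in range(1,k):
    if ss[j,4]>60:
        q=P[l==j];print(ss[j],cv2.minAreaRect(q[:,:2].astype(np.float32)*1000),q[:,2].max())
        q=q[q[:,2]>.08];print('   top',cv2.minAreaRect(q[:,:2].astype(np.float32)*1000))
save(w,'e.png')
```

```text
t 11.65 pos [ 0.564  -0.0525  0.4131] rot [-2.000e-04  8.124e-01  5.831e-01 -1.000e-04] q [-0.229  0.13   1.444  0.     1.568  0.097] F [ 0.2 -1.1  1.2] w 0.08527304121698268 0.0
cover ((490.42755126953125, -295.37420654296875), (169.0911102294922, 114.81553649902344), 89.95796203613281) 0.1114029837125301
block ((576.0758056640625, -18.537841796875), (139.69009399414062, 64.48326873779297), 70.77308654785156) 0.03466393675060414
[ 221   64   57   55 2212] ((578.8407592773438, 19.18328094482422), (42.34405517578125, 47.04608154296875), 59.918853759765625) 0.09401702980301774
   top ((578.9959106445312, 19.14852523803711), (42.33686065673828, 41.94428253173828), 60.10009002685547)
[ 224  160   50   39 1416] ((551.3642578125, -60.36928176879883), (36.57981491088867, 47.436485290527344), 86.85547637939453) 0.09399548017256926
   top ((551.5986328125, -60.18830490112305), (20.491182327270508, 41.808841705322266), 85.82647705078125)
```

View pics/e.png

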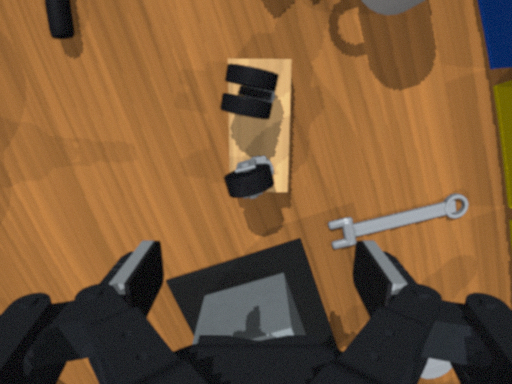

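The wrist view shows the twin castor at about (249,92), its two wheels stacked along the block's long side, and the single castor at (250,178). The twin's axle lies at about 60° in world axes and its wheel centre at (0.579, 0.019).

Run:
```python
from h import *
go([.579,.0192,.068],150)
```

```text
turn [-0.0000e+00 -2.0000e-04 -1.3744e+00] shift in turned axes [0.023  0.0697 0.1902] world [ 0.015   0.0718 -0.1902]
```

Call:
carry_out(dp=[[0,0,0],[0,0,0],[0,0,0],[0,0,0],[0,0,0],[0,0,0],[0,0,0],[0,0,0],[0,0,0],[0,0,0],[0,0,0],[0,0,0],[0.006,0.015,0.01],[0.006,0.02,0.02],[0.006,0.02,0.02],[0.005,0.015,0.02],[0,0,0.01],[0,0,0],[0,0,0]], twist=[[0,0,-0.1145],[0,0,-0.1145],[0,0,-0.1145],[0,0,-0.1145],[0,0,-0.1145],[0,0,-0.1145],[0,0,-0.1145],[0,0,-0.1145],[0,0,-0.1145],[0,0,-0.1145],[0,0,-0.1145],[0,0,-0.1145],[0,0,0],[0,0,0],[0,0,0],[0,0,0],[0,0,0],[0,0,0],[0,0,0]], gripper=[1,1,1,1,1,1,1,1,1,1,1,0.4,0.4,0.4,0.4,0.4,0.4,0.4,0.4])

```text
time_s: 13.7
tool_pos: [0.5794, 0.0193, 0.3337]
ee_rot: [0.0, 0.26, 0.966, 0.0]
ft_force: [-0.1, 0.2, 0.7]
grip_width: 0.0599
grasp_force: 0.0
```

Run:
```python
from h import *
st()
w=grab('wrist')
P=cloud(w);z=P[...,2]
for c,n in(((.579,.0192),'twin'),((.5515,-.060),'single')):
    d=np.hypot(P[...,0]-c[0],P[...,1]-c[1])<.045
    q=P[d&(z>.076)&(z<.1)]
    if len(q)>20: print(n,cv2.minAreaRect(q[:,:2].astype(np.float32)*1000),q[:,2].max(),len(q))
go([.579,.0192,.068],150)
save(w,'f.png')
```

```text
t 13.7 pos [0.5794 0.0193 0.3337] rot [2.000e-04 2.603e-01 9.655e-01 0.000e+00] q [-0.099  0.194  1.532 -0.     1.416 -1.144] F [-0.1  0.2  0.7] w 0.059856975490639175 0.0
twin ((578.02294921875, 19.77528953552246), (41.986976623535156, 44.18183898925781), 59.94410705566406) 0.09425696221324742 3195
single ((551.6807250976562, -57.633033752441406), (25.48125457763672, 45.509254455566406), 85.84186553955078) 0.0943248936900277 2002
turn [ 0.0005  0.0011 -0.0033] shift in turned axes [ 0.0004 -0.0002  0.1111] world [-0.0004  0.     -0.1111]
```

View pics/f.png

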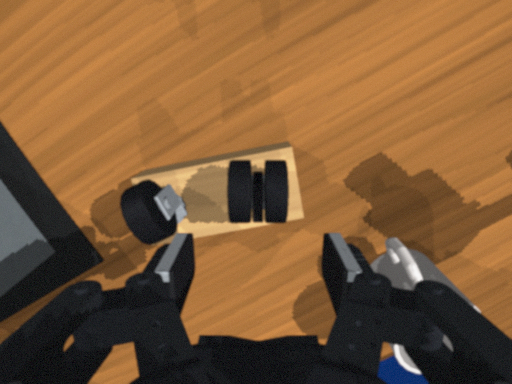

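The close view shows the twin's wheels upright and square between the fingers at columns 229–288, with the single castor at (150,210) clear of the left finger. I go down and grip.

Call:
carry_out(dp=[[0.001,0,0.02],[0,0,0.02],[0,0,0.02],[0,0,0.02],[0,0,0.015],[0,0,0.01],[0,0,0.007],[0,0,0],[0,0,0],[0,0,0],[0,0,0],[0,0,0],[0,0,0],[0,0,0]], twist=[[0,0,-0.003],[0,0,0],[0,0,0],[0,0,0],[0,0,0],[0,0,0],[0,0,0],[0,0,0],[0,0,0],[0,0,0],[0,0,0],[0,0,0],[0,0,0],[0,0,0]], gripper=[0.4,0.4,0.4,0.4,0.4,0.4,0.4,0.4,-1,-1,-1,-1,-1,-1], force=70)

```text
time_s: 15.15
tool_pos: [0.5787, 0.0202, 0.2222]
ee_rot: [0.001, 0.258, 0.966, 0.0]
ft_force: [-1.2, -0.6, 6.8]
grip_width: 0.041
grasp_force: 71.0
```

Call:
carry_out(dp=[[0,0,-0.005],[0,0,-0.01],[0,0,-0.01],[0,0,-0.015],[0,0,-0.02],[0,0,-0.02],[0,0,-0.02],[0,0,-0.015],[0,0,-0.01],[0,0,-0.004],[0,0,0],[0,0,0]], twist=[[0,0,0],[0,0,0],[0,0,0],[0,0,0],[0,0,0],[0,0,0],[0,0,0],[0,0,0],[0,0,0],[0,0,0],[0,0,0],[0,0,0]], gripper=[-1,-1,-1,-1,-1,-1,-1,-1,-1,-1,-1,-1])

```text
time_s: 16.35
tool_pos: [0.5784, 0.0202, 0.3494]
ee_rot: [-0.001, 0.258, 0.966, -0.0]
ft_force: [0.2, 0.3, -1.4]
grip_width: 0.0414
grasp_force: 70.8
```

Run:
```python
from h import *
st()
go([.5345,.242,.1975],203.4)
w=grab('wrist');P=cloud(w);o=ctrl.get_obs();p=o['tool_pos']
d=np.hypot(P[...,0]-p[0],P[...,1]-p[1])<.04
z=P[...,2]
m=d&(z<.3)&(w['range_z']>0);m[:, :190]=0;m[:,330:]=0
save(w,'g.png')
q=P[d&(z>.1)&(z<.24)];print(len(q),np.percentile(q,[1,50,99],axis=0))
```

```text
t 16.35 pos [0.5784 0.0202 0.3494] rot [-6.000e-04  2.584e-01  9.660e-01 -1.000e-04] q [-0.098  0.183  1.512  0.     1.448 -1.146] F [ 0.2  0.3 -1.4] w 0.04135151090059638 70.78195095062256
turn [ 1.000e-04 -1.300e-03 -9.312e-01] shift in turned axes [-0.0478  0.221  -0.0031] world [-0.0439  0.2218  0.0031]
18582 [[ 0.55039416 -0.01315323  0.17590005]
 [ 0.57158905  0.02250974  0.2159299 ]
 [ 0.59887949  0.05607942  0.23433233]]
```

View pics/g.png

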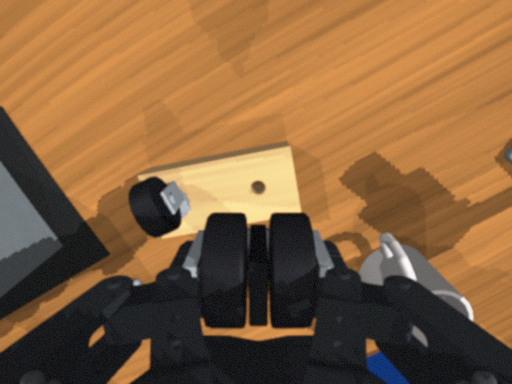

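The castor is held upright between the fingers at (258,270), its hole is empty at (258,187), and the single castor is undisturbed. I turn it so that its trail faces the camera and stop 50 mm short first.

Call:
carry_out(dp=[[0,0,0],[0,0,0],[0,0,0],[0,0,0],[0,0,0],[0,0,0],[0,0,0],[0,0,0],[0,0,0],[0,0,0],[0,0,0],[0,0,0],[0,0,0],[0,0,0],[0,0,0],[0,0,0],[0,0,0]], twist=[[0,0,0.08],[0,0,0.12],[0,0,0.14],[0,0,0.14],[0,0,0.14],[0,0,0.14],[0,0,0.14],[0,0,0.14],[0,0,0.14],[0,0,0.14],[0,0,0.14],[0,0,0.14],[0,0,0.14],[0,0,0.14],[0,0,0.14],[0,0,0.12],[0,0,0.07]], gripper=[-1,-1,-1,-1,-1,-1,-1,-1,-1,-1,-1,-1,-1,-1,-1,-1,-1])

```text
time_s: 18.1
tool_pos: [0.5784, 0.0202, 0.3494]
ee_rot: [-0.0, 0.98, 0.201, -0.001]
ft_force: [-0.4, -0.1, -1.9]
grip_width: 0.0411
grasp_force: 70.7
```

Call:
carry_out(dp=[[0,-0.01,0],[0,-0.02,0],[0,-0.03,0],[0,-0.03,0],[0,-0.03,0],[0,-0.03,0],[0,-0.03,0],[0,-0.02,0],[0,-0.013,0],[0,-0.008,0],[0,0,0],[0,0,0]], twist=[[0,0,0],[0,0,0],[0,0,0],[0,0,0],[0,0,0],[0,0,0],[0,0,0],[0,0,0],[0,0,0],[0,0,0],[0,0,0],[0,0,0]], gripper=[-1,-1,-1,-1,-1,-1,-1,-1,-1,-1,-1,-1])

```text
time_s: 19.3
tool_pos: [0.4908, 0.2225, 0.3501]
ee_rot: [0.0, 0.979, 0.203, -0.0]
ft_force: [0.9, -1.0, -2.1]
grip_width: 0.0414
grasp_force: 71.0
```

Run:
```python
from h import *
o=st()
go([.5345,.242,.1975],23.4)
w=grab('wrist');s=grab('scene');t=grab('top')
cv2.imwrite('pics/h.png',np.hstack([w['pixels'][:,:,:],cv2.resize(s['pixels'][100:260,280:460],(432,384))])[...,::-1][:, :944][:,150:])
# lens barrel in stand coords from wrist
a=np.radians(23.4);e=np.array([np.cos(a),np.sin(a)]);f=np.array([-e[1],e[0]]);O=np.array([.6444,.2893])
for n,im in(('wrist',w),('scene',s),('top',t)):
    P=cloud(im).reshape(-1,3);d=P[:,:2]-O;X=d@e;Y=d@f
    for lo in np.arange(-.02,.06,.01):
        q=(X>lo)&(X<lo+.01)&(abs(Y)<.06)&(P[:,2]>.12)&(P[:,2]<.24)
        if q.sum()>5: print(n,round(lo,2),q.sum(),'Y',np.round(np.percentile(Y[q],[1,99]),4),'zmax',np.round(np.percentile(P[q,2],[1,50,98]),4))
    b=P[(abs(P[:,2]-.012)<.004)&(np.hypot(P[:,0]-.727,P[:,1]-.325)<.1)]
    if len(b)>50: print(n,'base',cv2.minAreaRect(b[:,:2].astype(np.float32)*1000))
```

```text
t 19.3 pos [0.4908 0.2225 0.3501] rot [ 1.000e-04  9.792e-01  2.031e-01 -1.000e-04] q [ 0.283  0.1    1.604 -0.     1.437  1.445] F [ 0.9 -1.  -2.1] w 0.04141349997560633 70.99323749542236
turn [0.0001 0.0002 0.0006] shift in turned axes [ 0.0478 -0.0005 -0.0024] world [0.0437 0.0195 0.0024]
scene 0.0 29 Y [-0.018   0.0082] zmax [0.1823 0.2073 0.2136]
scene 0.01 40 Y [-0.0192  0.005 ] zmax [0.1835 0.2042 0.2146]
scene 0.02 38 Y [-0.0159  0.0081] zmax [0.1843 0.2042 0.2149]
scene 0.03 37 Y [-0.0166  0.0061] zmax [0.1832 0.2043 0.2141]
scene 0.04 41 Y [-0.0245  0.0223] zmax [0.1781 0.2099 0.2199]
scene 0.05 64 Y [-0.0254  0.0198] zmax [0.1757 0.2129 0.2204]
scene base ((726.9454345703125, 325.9563903808594), (120.20964050292969, 123.48138427734375), 23.096614837646484)
top -0.01 44 Y [-0.0149  0.0155] zmax [0.1853 0.2019 0.215 ]
top 0.0 49 Y [-0.0179  0.0159] zmax [0.1979 0.2118 0.219 ]
top 0.01 45 Y [-0.0177  0.0162] zmax [0.199  0.213  0.2181]
top 0.02 47 Y [-0.0177  0.0164] zmax [0.1983 0.2137 0.2189]
top 0.03 47 Y [-0.0178  0.0165] zmax [0.1995 0.213  0.2176]
top 0.04 93 Y [-0.0233  0.0217] zmax [0.1832 0.2191 0.2241]
top 0.05 63 Y [-0.0234  0.021 ] zmax [0.1877 0.2206 0.2236]
top base ((734.1295166015625, 331.7558898925781), (96.7435302734375, 127.7374038696289), 23.062028884887695)
```

View pics/h.png

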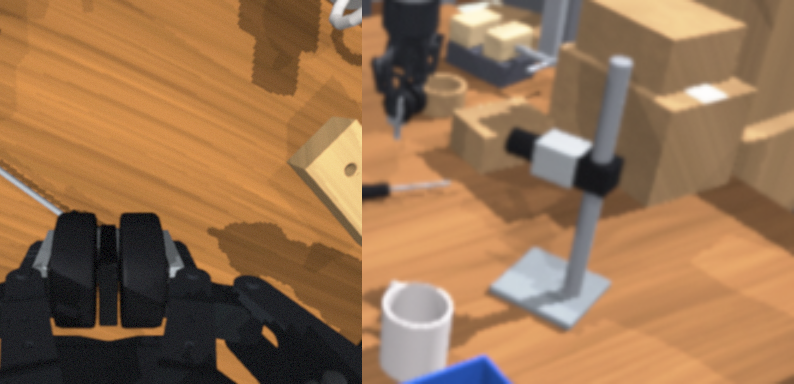

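The wrist half shows the castor held squarely (wheels at columns 55–165). The scene half shows the gripper at (400,100), short of the lens barrel at (515,143). I move in the last part.

Call:
carry_out(dp=[[0.008,0,-0.001],[0.012,0,0],[0.012,0,0],[0.008,0,0],[0.005,0,0],[0.002,0,0],[0,0,0],[0,0,0],[0,0,0]], twist=[[0,0,0],[0,0,0],[0,0,0],[0,0,0],[0,0,0],[0,0,0],[0,0,0],[0,0,0],[0,0,0]], gripper=[-1,-1,-1,-1,-1,-1,-1,-1,-1])

```text
time_s: 20.35
tool_pos: [0.5335, 0.2416, 0.3514]
ee_rot: [-0.0, 0.979, 0.203, 0.0]
ft_force: [0.3, -0.7, -1.0]
grip_width: 0.0412
grasp_force: 71.0
```

Run:
```python
from h import *
o=st();go([.5345,.242,.1975],23.4)
a=np.radians(23.4);e=np.array([np.cos(a),np.sin(a)]);f=np.array([-e[1],e[0]]);O=np.array([.6444,.2893])
for n in('scene','top','wrist'):
    im=grab(n);P=cloud(im).reshape(-1,3);c=im['pixels'].reshape(-1,3).max(1);d=P[:,:2]-O;X=d@e;Y=d@f;z=P[:,2]
    q=(abs(Y)<.02)&(z>.17)&(z<.23)&(X>-.03)&(X<.03); 
    if q.sum()>5: print(n,'barrel front',np.round(np.sort(X[q])[[0,2,4,8,12]],4))
    q=(abs(Y)<.05)&(z>.12)&(z<.26)&(X>-.18)&(X<-.06)
    print(n,q.sum(),'X',np.round(np.percentile(X[q],[1,50,99]),4),'Y',np.round(np.percentile(Y[q],[1,50,99]),4),'z',np.round(np.percentile(z[q],[1,50,99]),4))
    q=q&(c<60)&(z>.17)&(z<.225)&(abs(Y)<.021); 
    if q.sum()>5:print('  wheel X',np.round(np.percentile(X[q],[1,50,99]),4),'z',np.round(np.percentile(z[q],[1,99]),4))
s=load('scene');save(s,'i.png',(100,230,270,430),5)
```

```text
t 20.35 pos [0.5335 0.2416 0.3514] rot [-1.000e-04  9.792e-01  2.030e-01  1.000e-04] q [0.294 0.196 1.493 0.    1.453 1.456] F [ 0.3 -0.7 -1. ] w 0.04124160063727896 70.97760558128357
turn [-0.0001 -0.0002  0.0004] shift in turned axes [ 0.0011 -0.     -0.0011] world [0.001  0.0004 0.0011]
scene barrel front [0.0002 0.0014 0.0028 0.0041 0.0047]
scene 421 X [-0.1379 -0.1081 -0.0949] Y [-0.0482 -0.0149  0.0467] z [0.1402 0.2138 0.2585]
  wheel X [-0.1384 -0.1024 -0.0947] z [0.1853 0.2209]
top 99 X [-0.1456 -0.1376 -0.1273] Y [-0.0092  0.0078  0.0487] z [0.1655 0.2088 0.2565]
wrist 36526 X [-0.136  -0.1109 -0.0979] Y [-0.0492 -0.0001  0.0495] z [0.1843 0.2331 0.2596]
  wheel X [-0.1378 -0.1125 -0.0975] z [0.1795 0.2223]
```

View pics/i.png

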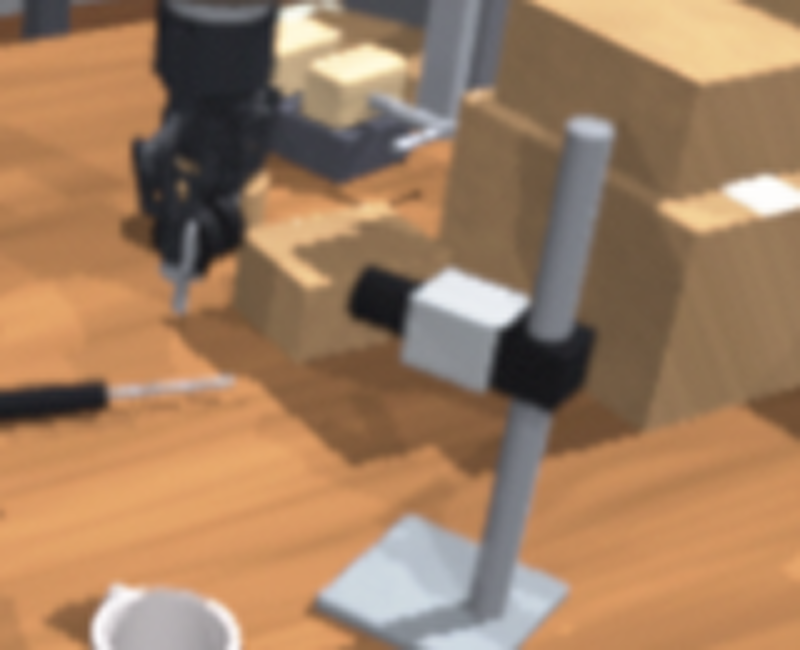

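The scene view shows the castor at (190,255), upright with its stem down, level with and facing the lens barrel at (380,295). Its measured position agrees with the focus to about 1 mm in height and distance. I hand it in.

```bash
python3 -c "
from station import job
print(job.close_job())"
```

```text
the job is handed in; nothing more can be done
None
```

The job is handed in: the cover stands on the mat within about 3 mm of its centre, and the gripper is holding the twin castor at the focus point, wheels about 120 mm from the glass (measured to within 1–2 mm), stem down and axle square to the lens; no verdict was returned.

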